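Check the two spring corners of a mirror mount

ROBOT

A 6-joint arm with a two-finger parallel gripper is mounted at the origin on a cart in front of the work surface, level with it; the furniture and walls round the work are solid. World frame = base frame: x ahead of the robot, y to its left, z up, the work surface at z = 0. Lengths are in m, angles in degrees, forces in N, time in s.
With the tool pointing down it reaches from about 0.325 to 0.775 m from the base axis. Payload 5.5 kg.
Tool frame: the origin (TCP) lies at the very end of the fingers, on their centre line; the grasp point (between the pads) lies manip.pinch_z behind it (manip.pinch_z is the distance from the TCP to the grasp point, in m); z points along the fingers, y is the line along which they close (so a half turn about z gives the same grasp; the last joint's range is limited). The gripper opens to 88 mm and grips with 3 to 60 N. Pads are 20 mm wide; open, the fingers measure 115 mm over their backs; the gripper's body (75 mm by 178 mm) begins 61 mm behind the grasp point.
Start: joints at [-66.618, 5.22, 70.514, -0, 104.267, -3.249], TCP at [0.269, -0.536, 0.223] pointing down, gripper open.
Joint ranges: [-164.24, 164.24], [-49.07, 125.15], [9.68, 141.18], [-86.29, 266.29], [3.28, 154.24], [-151.56, 151.56]. Speed limits (degrees/s): [147.25, 147.25, 172.46, 180, 180, 180].

INTERFACE

Orientations are given as a 3x3 rotation matrix whose columns are the frame's x, y, z axes.
In Python, from cell import manip, optics, sign_off gives the robot as it stands.
- The arm moves only by the tool servo_tool, never from a script. Its argument "moves" is a list that holds one entry, the list of rows, each a list of 7 numbers: the shift along the world's x, y, z in m, then the turn, a rotation vector about the world's x, y, z in rad, then the closure, from 0 (fully open) to 1 (shut). In form: [[[x, y, z, wx, wy, wz, hand], ...]]. A call has 1 to 5 rows; each row is the pose to reach, as a shift and turn from the pose commanded when the call began; what a row does not reach only later rows make up. A row lasts 1/12 s, in which the tool goes at most 41.7 mm and 7.16 degrees, less where a joint would pass 70% of its speed; a pose out of reach is approached as far as the arm can. A call with a gripper value outside its range is refused whole. The fingers move at their own pace and stop on an object; the grip force is fixed at half the most. Time passes only in rows, so rows that repeat a pose let the fingers close. It gives the time, the measured TCP pose, the force, the opening and the grip force at its end, in the units of the state.
- manip.state(): the state, without advancing time (a new reading comes with each control period).
- optics.grab_frame(name): name is "scene" or "top"; returns the picture (420x560x3 uint8, red, green, blue); there is no depth.
- optics.calibration(name): a dict with "mtx" (3x3 intrinsics, pixels), "pose" (4x4, takes a point from camera to world coordinates). Camera axes: x right, y up, looking along -z (the intrinsics and any distortion apply to the point x, -y, -z); pixel columns grow to the right and rows downward; lengths in m; the calibration is good to about 2 mm. A picture is of the moment at which its call begins. calibration takes no time and is no camera call.
- sign_off(): hands the job in; it is judged then, once.
The state is a dict: "time_s": time; "qpos": joint angles; "qvel": joint speeds; "joint_efforts": joint torques, N m; "eef_pos": TCP position; "ee_rot": TCP orientation; "ft_force": force on the tool from outside, world axes, zero at the start; "wrist_torque": the same for the moment, N m; "opening": finger opening in m; "gripper_force": force on a finger pad.
Only numpy, scipy, OpenCV 4.12 (cv2) and the standard library are available. Lean on these libraries where they do the work, as an engineer would, in place of code of your own. Each camera call takes 0.05 s, during which the arm holds its last target. There are 200 camera calls.

TASK

Check the springs of the mirror mount: with a fingertip press the brass button at the corner of its tilt plate down until that corner's red pointer is level with the brass band on its scale, keep it there for a good half second, and let it spring all the way back; then do the same with the blue button and the blue band. Press one button at a time and do not push a pointer on past its band. Only press, lift nothing, and leave the mount, the clips on its scales and the things around it where they are.

Things in the scene. Friction and masses are not known exactly. Their poses are not given: they have to be found in the camera images.
- mount: grey L-shaped base of the mirror mount, standing loose on the worktop, 3 kg: two arms 60 mm wide, 12 mm thick, reaching 205 mm from the pivot along its -x (brass side) and -y (blue side), each with an aluminium scale post 88 mm high, 190 mm out. Origin: underside, beneath the pivot ball; z up. A 130 mm square aluminium tilt plate (top 62 mm above the worktop) with a round mirror lies over the pivot on springs
- brass_button: brass domed push button, 24 mm across, 10 mm high, fixed on the plate over the corner that lies 90 mm from the pivot along the mount's -x; origin: centre of its underside
- brass_top (a point): top of the dome of the brass button, where it is pressed (about 72 mm above the worktop at rest)
- brass_tip (a point): tip of the red pointer belonging to the brass button. It is fixed to the plate, 178 mm from the pivot along the mount's -x, so it sinks 1.98 times as far as the brass button; 59 mm above the worktop at rest
- brass_band (a point): centre of the inner face (toward the pointer tip, 5 mm from it) of the brass clip on the scale post: a brass block 30 mm wide and 10 mm high; the pointer is level with the band when it is within its 10 mm height. z axis up
- tilt_brass (a joint): tilt of the plate that sinks the brass button, rad: 0 at rest against its stop, positive pressed, 0.2 hard stop. Spring-backed: starts to move at about 2 N on the brass button, needs about 4.5 to 8 N at the band, springs back when released. Pressing at the brass button's centre leaves the blue one up
- brass_clip (a joint): height setting of the brass clip, m: how far its middle stands below the pointer's rest height, different each time (0.012 to 0.024); held by friction, not to be moved
- blue_button: blue domed push button, 24 mm across, 10 mm high, fixed on the plate over the corner that lies 90 mm from the pivot along the mount's -y; origin: centre of its underside
- blue_top (a point): top of the dome of the blue button, where it is pressed (about 72 mm above the worktop at rest)
- blue_tip (a point): tip of the red pointer belonging to the blue button. It is fixed to the plate, 178 mm from the pivot along the mount's -y, so it sinks 1.98 times as far as the blue button; 59 mm above the worktop at rest
- blue_band (a point): centre of the inner face (toward the pointer tip, 5 mm from it) of the blue clip on the scale post: a blue block 30 mm wide and 10 mm high; the pointer is level with the band when it is within its 10 mm height. z axis up
- tilt_blue (a joint): tilt of the plate that sinks the blue button, rad: 0 at rest against its stop, positive pressed, 0.2 hard stop. Spring-backed: starts to move at about 2 N on the blue button, needs about 4.5 to 8 N at the band, springs back when released. Pressing at the blue button's centre leaves the brass one up
- blue_clip (a joint): height setting of the blue clip, m: how far its middle stands below the pointer's rest height, different each time (0.012 to 0.024); held by friction, not to be moved
- sanding_block_2: grey rubber sanding block 52x68x24 mm, lying in the inner angle of the mount's L; bystander, origin: centre of its underside
- sanding_block_1: brown rubber sanding block 52x68x24 mm, beyond the mount; bystander, origin: centre of its underside
- spinning_top_0: small turned wooden part, 36 mm across, 52 mm tall, standing beyond the mount; bystander, origin: centre of its underside
- pen_blank_0: square light wooden blank 22x150x22 mm, lying to the right; bystander, origin: centre of its underside
- flat_pencil: red carpenter's pencil 15x163x8 mm, lying to the right at the front; bystander, origin: centre of its underside

How it is judged (in metres and radians):
On the way, in this order (a step that is already met when the one before it is completed fails the run):
1. the brass button is pressed and its pointer is level with the brass band, the blue button staying up (z of brass_tip in the frame of brass_band between -0.005 and 0.005 m and contact force between the fingers and brass_button above 1 N and value of joint tilt_blue below 0.03 rad), for 0.5 s.
2. the brass button is let go and has sprung back (value of joint tilt_brass below 0.015 rad and contact force between the fingers and brass_button below 0.2 N), for 0.2 s.
3. the blue button is pressed and its pointer is level with the blue band, the brass button staying up (z of blue_tip in the frame of blue_band between -0.005 and 0.005 m and contact force between the fingers and blue_button above 1 N and value of joint tilt_brass below 0.03 rad), for 0.5 s.
At the end, for the whole second after the job is handed in: both buttons released and sprung back (tilts under 0.015 rad, at rest), the mount still standing flat within 12 mm of where it was; before that each pointer in turn, brass first, stood within its 10 mm band for 0.5 s under the press of a fingertip on its button (value of joint each of tilt_brass, tilt_blue below 0.015 rad and distance of mount from where it was at the start of the episode below 0.012 m and linear speed of mount below 0.02 m/s and angle between mount's own z axis and vertical below 0.03 rad and velocity of joint each of tilt_brass, tilt_blue below 0.05 rad/s); the robot touches nothing.
It fails at once if the brass pointer is pressed past its band (more than 3 mm below the band's lower edge) (z of brass_tip in the frame of brass_band below -0.008 m).
It fails at once if the blue pointer is pressed past its band (more than 3 mm below the band's lower edge) (z of blue_tip in the frame of blue_band below -0.008 m).
It fails at once if the mount is lifted, tipped or shifted more than 12 mm (distance of mount from where it was at the start of the episode above 0.012 m or angle between mount's own z axis and vertical above 0.05 rad).
It fails at once if a scale clip is moved more than 8 mm (distance of any of brass_band, blue_band from where it was at the start of the episode above 0.008 m).
It fails at once if a bystander is moved more than 20 mm (distance of any of sanding_block_2, sanding_block_1, spinning_top_0, pen_blank_0, flat_pencil from where it was at the start of the episode above 0.02 m).
It also fails if it takes over 51 s, if anything falls off the work surface, if the arm or the gripper's body presses on something with over 40 N, if the wrist force passes 120 N, or if a joint passes its speed limit or range.

## Working session

There is one attempt and no reset: what is moved stays moved. The work goes in short steps, Python scripts to look and compute and a tool call to move; the robot and the scene stay as the last step left them, time stands still between calls to the robot, and variables do not carry over. Pictures are saved under pics/ and viewed, at most 10 in all, crops included, and the job is handed in when it is done.

Besides the shell and the picture viewer there is one more tool, called after "Request:" in YAML: its name, and indented under it one key for each argument. servo_tool: Moves the arm, as the interface text tells. Its arguments: {"type":"object","properties":{"moves":{"type":"array"}},"required":["moves"]}

```bash
mkdir -p pics; python3 - <<'E'
from cell import manip, optics
import cv2
for n in("scene","top"):
    cv2.imwrite(f"pics/{n}0.png",optics.grab_frame(n)[:,:,::-1]); c=optics.calibration(n); print(n,c)
s=manip.state();print(s,manip.pinch_z)
E
```

```text
scene {'mtx': array([[546.93448448,   0.        , 282.13531516],
       [  0.        , 546.93448448, 208.50870373],
       [  0.        ,   0.        ,   1.        ]]), 'pose': array([[ 0.54632406,  0.46862335, -0.69420615, -0.25851145],
       [-0.83732696,  0.3257033 , -0.43909102, -0.82019523],
       [ 0.02033693,  0.82116351,  0.57033052,  0.71576001],
       [ 0.        ,  0.        ,  0.        ,  1.        ]])}
top {'mtx': array([[436.67731974,   0.        , 276.73681236],
       [  0.        , 436.67731974, 207.61592195],
       [  0.        ,   0.        ,   1.        ]]), 'pose': array([[ 8.33271175e-04,  9.97324511e-01, -7.30966889e-02,
         4.72135925e-01],
       [-9.99345720e-01,  3.47356775e-03,  3.60009231e-02,
        -2.99900201e-01],
       [ 3.61585093e-02,  7.30188646e-02,  9.96674876e-01,
         9.83496222e-01],
       [ 0.00000000e+00,  0.00000000e+00,  0.00000000e+00,
         1.00000000e+00]])}
{'time_s': 0.1, 'qpos': array([-6.66171301e+01,  5.25808413e+00,  7.05729892e+01, -5.72393689e-04,
        1.04267557e+02, -3.24749061e+00]), 'qvel': array([ 8.80760133e-02, -8.12972271e-02, -1.22134483e-01, -6.22567913e-05,
        6.84209954e-03,  6.22252557e-02]), 'joint_efforts': array([ 3.05284957e-03, -4.47856021e+01, -4.07570994e+01,  7.00796675e-02,
        2.84160889e-02, -1.16885735e-04]), 'eef_pos': array([ 0.26884182, -0.53610566,  0.22164701]), 'ee_rot': array([[ 8.93917978e-01,  4.48230041e-01, -6.92070728e-04],
       [ 4.48230566e-01, -8.93916593e-01,  1.57619813e-03],
       [ 8.78458449e-05, -1.71919910e-03, -9.99998518e-01]]), 'ft_force': array([-0.9251454 ,  0.28190533,  0.0689732 ]), 'wrist_torque': array([ 0.02624732, -0.0318917 ,  0.01755282]), 'gripper_force': 0.0, 'opening': 0.08755922890939505} 0.0187
```

View pics/scene0.png

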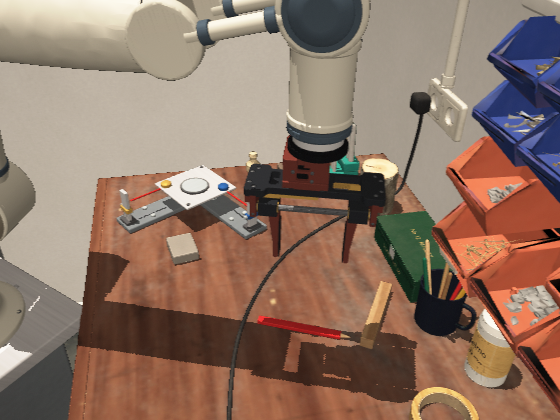

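View pics/top0.png

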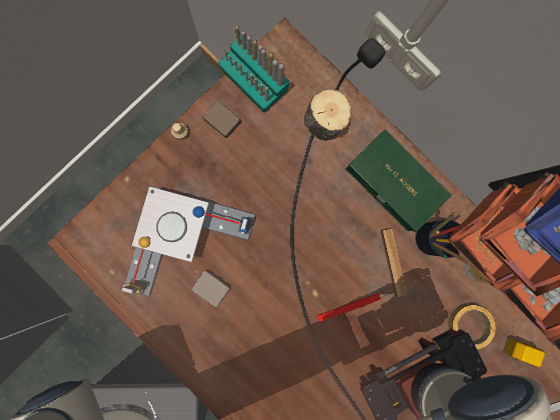

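```bash
cat > h.py <<'E'
import numpy as np, cv2
from cell import manip, optics
def ray(n,uv):
    c=optics.calibration(n);K=c["mtx"];T=c["pose"]
    d=np.linalg.inv(K)@[uv[0],uv[1],1]; return T[:3,3],T[:3,:3]@[d[0],-d[1],-d[2]]
def onz(n,uv,z):
    o,d=ray(n,uv); return o+d*(z-o[2])/d[2]
def proj(n,p):
    c=optics.calibration(n);T=c["pose"];q=T[:3,:3].T@(np.array(p)-T[:3,3]); q=c["mtx"]@[q[0],-q[1],-q[2]]; return q[:2]/q[2]
def cent(img,box,lo,hi):
    x0,y0,x1,y1=box; h=cv2.cvtColor(img[y0:y1,x0:x1],cv2.COLOR_RGB2HSV); m=cv2.inRange(h,lo,hi)
    n,l,s,c=cv2.connectedComponentsWithStats(m); i=1+np.argmax(s[1:,4]); return c[i]+[x0,y0],s[i]
E
python3 - <<'E'
from h import *
t=cv2.imread("pics/top0.png")[:,:,::-1]; s=cv2.imread("pics/scene0.png")[:,:,::-1]
P={}
for n,im,bb,lb in(("top",t,(130,230,160,255),(185,200,210,225)),("scene",s,(155,175,178,193),(210,178,235,196))):
    for nm,b,lo,hi in(("brass",bb,(12,120,90),(30,255,255)),("blue",lb,(100,120,60),(125,255,255))):
        c,st=cent(im,b,lo,hi); print(n,nm,c,st,onz(n,c,.067)); P[n,nm]=onz(n,c,.067)
B,L=P["top","brass"][:2],P["top","blue"][:2]
# pivot: B=p-.09 ex, L=p-.09 ey ; B-L=.09(ey-ex)
d=B-L;print("sep",np.linalg.norm(d),.09*2**.5)
m=(B+L)/2; u=d/np.linalg.norm(d); 
for sg in(1,-1):
    q=np.array([-u[1],u[0]])*sg; p=m+q*.09/2**.5; ex=(p-B)/.09; ey=(p-L)/.09
    print(sg,"pivot",p,ex,ey,"hand",np.cross(ex,ey),proj("top",[*p,.062]),"bpost",proj("top",[*(p-.19*ex),.088]),"reach",np.linalg.norm(B),np.linalg.norm(L))
a=cv2.resize(s[150:245,105:205],None,fx=4,fy=4,interpolation=cv2.INTER_CUBIC);b=cv2.resize(s[150:245,195:295],None,fx=4,fy=4,interpolation=cv2.INTER_CUBIC)
cv2.imwrite("pics/c1.png",np.hstack([a,b])[:,:,::-1])
E
```

```text
top brass [144.03061224 241.76530612] [ 9  7 11 11 98] [ 0.46747817 -0.05803758  0.067     ]
top blue [198.07777778 211.48888889] [ 8  7 11 10 90] [ 0.5306599  -0.16844619  0.067     ]
scene brass [165.578125 183.703125] [ 6  5 10  8 64] [ 0.46462398 -0.05689393  0.067     ]
scene blue [222.609375 186.421875] [ 8  5 10  8 64] [ 0.52771228 -0.16663376  0.067     ]
sep 0.12720845699650804 0.12727922061357855
1 pivot [ 0.44383402 -0.14485032] [-0.26271274 -0.96458602] [-0.96473198  0.26217627] hand -0.999444028516757 [186.4595852  253.15163865] bpost [ 93.30468111 228.73743062] reach 0.471067085876685 0.5567531303077807
-1 pivot [ 0.55430405 -0.08163345] [ 0.96473198 -0.26217627] [0.26271274 0.96458602] hand 0.9994440285167578 [156.97653604 200.26960217] bpost [126.91610955 290.07436655] reach 0.471067085876685 0.5567531303077807<stdin>:13: DeprecationWarning: Arrays of 2-dimensional vectors are deprecated. Use arrays of 3-dimensional vectors instead. (deprecated in NumPy 2.0)
```

View pics/c1.png

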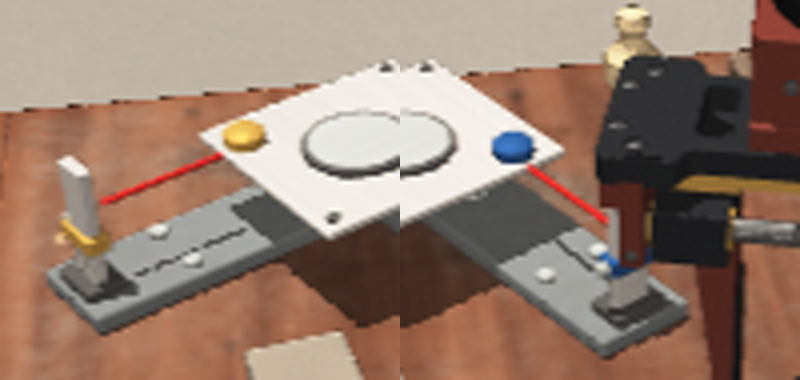

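Request:
servo_tool:
  moves:
    - [[0.014, 0.036, 0, 0, 0, 0, 1], [0.028, 0.072, 0, 0, 0, 0, 1], [0.042, 0.108, 0, 0, 0, 0, 1], [0.056, 0.144, 0, 0, 0, 0, 1], [0.07, 0.18, 0, 0, 0, 0, 1]]

```text
time_s: 0.52
eef_pos: [0.339, -0.3546, 0.222]
ee_rot: [[0.894, 0.448, -0.001], [0.448, -0.894, 0.001], [-0.0, -0.001, -1.0]]
ft_force: [0.1, 0.0, 0.6]
opening: 0.0579
gripper_force: 0.0
```

Request:
servo_tool:
  moves:
    - [[0.014, 0.036, 0, 0, 0, 0, 1], [0.028, 0.072, 0, 0, 0, 0, 1], [0.042, 0.108, 0, 0, 0, 0, 1], [0.056, 0.144, 0, 0, 0, 0, 1], [0.07, 0.18, 0, 0, 0, 0, 1]]

```text
time_s: 0.93
eef_pos: [0.409, -0.1745, 0.2224]
ee_rot: [[0.894, 0.448, -0.0], [0.448, -0.894, 0.0], [-0.0, -0.0, -1.0]]
ft_force: [-0.1, -0.3, -0.3]
opening: 0.0244
gripper_force: 0.0
```

Request:
servo_tool:
  moves:
    - [[0.014, 0.03, -0.02, 0, 0, 0, 1], [0.028, 0.06, -0.04, 0, 0, 0, 1], [0.042, 0.09, -0.07, 0, 0, 0, 1], [0.056, 0.118, -0.1, 0, 0, 0, 1], [0.056, 0.118, -0.1, 0, 0, 0, 1]]

```text
time_s: 1.35
eef_pos: [0.4634, -0.054, 0.1163]
ee_rot: [[0.892, 0.452, -0.008], [0.452, -0.892, 0.004], [-0.006, -0.007, -1.0]]
ft_force: [-0.3, 0.0, -1.8]
opening: 0.0002
gripper_force: 0.0
```

```bash
python3 - <<'E'
from h import *
t=optics.grab_frame("top");s=optics.grab_frame("scene");cv2.imwrite("pics/s1.png",s[:,:,::-1]);cv2.imwrite("pics/t1.png",t[:,:,::-1])
st=manip.state();print(st["time_s"],st["eef_pos"],st["ee_rot"].round(3).tolist(),st["ft_force"],st["opening"])
a=cv2.resize(s[120:245,105:205],None,fx=4,fy=4,interpolation=cv2.INTER_CUBIC);b=cv2.resize(s[120:245,195:295],None,fx=4,fy=4,interpolation=cv2.INTER_CUBIC)
cv2.imwrite("pics/c2.png",np.hstack([a,b])[:,:,::-1])
p=np.array([.5525,-.081]);ex=np.array([.9648,-.2622]);ey=np.array([.2625,.9647])
for nm,e in(("brass",ex),("blue",ey)):
    print(nm,"tip",proj("scene",[*(p-.178*e),.059]),[proj("scene",[*(p-.183*e),.059-d]).round(1).tolist() for d in(.012,.018,.024)])
E
```

```text
1.45 [ 0.4639088  -0.05719868  0.1205004 ] [[0.893, 0.451, -0.005], [0.451, -0.893, 0.001], [-0.004, -0.003, -1.0]] [-0.80617704 -0.61307775  0.33012813] 0.00016847155177019616
brass tip [130.69926915 200.8778334 ] [[129.4, 206.4], [129.8, 208.7], [130.1, 211.0]]
blue tip [248.50687725 206.7627894 ] [[250.1, 212.5], [250.1, 214.8], [250.1, 217.1]]
```

View pics/c2.png

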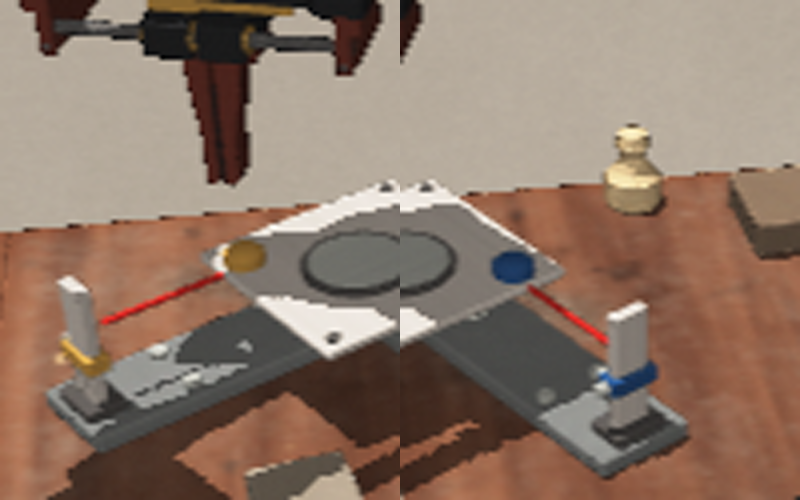

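```bash
python3 - <<'E'
from h import *
s=cv2.imread("pics/s1.png")[:,:,::-1]
p=np.array([.5525,-.081]);ex=np.array([.9648,-.2622]);ey=np.array([.2625,.9647])
for nm,e,b,lo,hi in(("brass",ex,(117,200,136,218),(15,130,80),(32,255,255)),("blue",ey,(238,205,265,225),(100,130,60),(125,255,255))):
    x0,y0,x1,y1=b;m=cv2.inRange(cv2.cvtColor(s[y0:y1,x0:x1],cv2.COLOR_RGB2HSV),lo,hi)
    h=cv2.convexHull(cv2.findNonZero(m));M=cv2.moments(h);c=np.array([M["m10"]/M["m00"]+x0,M["m01"]/M["m00"]+y0])
    print(nm,c,cv2.boundingRect(h),cent(s,b,lo,hi)); print(m//255)
    for z in(.030,.035,.040,.045,.05):
        q=[proj("scene",[*(p-.190*e),z])]; print(z,q)
E
```

```text
brass [126.16666667 209.13095238] (3, 5, 13, 9) (array([126.01960784, 209.56862745]), array([ 3,  5, 13,  9, 51], dtype=int32))
[[0 0 0 0 0 0 0 0 0 0 0 0 0 0 0 0 0 0 0]
 [0 0 0 0 0 0 0 0 0 0 0 0 0 0 0 0 0 0 0]
 [0 0 0 0 0 0 0 0 0 0 0 0 0 0 0 0 0 0 0]
 [0 0 0 0 0 0 0 0 0 0 0 0 0 0 0 0 0 0 0]
 [0 0 0 0 0 0 0 0 0 0 0 0 0 0 0 0 0 0 0]
 [0 0 0 1 1 0 0 0 0 0 0 0 0 0 0 0 0 0 0]
 [0 0 0 1 1 1 0 0 0 0 0 0 0 0 0 0 0 0 0]
 [0 0 0 1 1 1 1 0 0 0 0 0 0 0 0 0 0 0 0]
 [0 0 0 0 1 1 1 1 0 0 0 0 0 1 1 0 0 0 0]
 [0 0 0 0 0 1 1 1 1 1 0 0 1 1 1 0 0 0 0]
 [0 0 0 0 0 0 1 1 1 1 1 1 1 1 1 1 0 0 0]
 [0 0 0 0 0 0 0 1 1 1 1 1 1 1 1 0 0 0 0]
 [0 0 0 0 0 0 0 0 0 1 1 1 1 1 1 0 0 0 0]
 [0 0 0 0 0 0 0 0 0 1 1 1 1 0 0 0 0 0 0]
 [0 0 0 0 0 0 0 0 0 0 0 0 0 0 0 0 0 0 0]
 [0 0 0 0 0 0 0 0 0 0 0 0 0 0 0 0 0 0 0]
 [0 0 0 0 0 0 0 0 0 0 0 0 0 0 0 0 0 0 0]
 [0 0 0 0 0 0 0 0 0 0 0 0 0 0 0 0 0 0 0]]
0.03 [array([127.52351423, 214.09418635])]
0.035 [array([127.19434073, 212.18922077])]
0.04 [array([126.86355935, 210.27495017])]
0.045 [array([126.53115828, 208.35130623])]
0.05 [array([126.19712558, 206.41821992])]
blue [251.569696
[... 768 characters left out ...]
1 1 1 0 0 0 0 0 0 0 0 0 0]
 [0 0 0 0 0 0 0 0 0 0 1 1 1 1 1 0 0 0 0 0 0 0 0 0 0 0 0]
 [0 0 0 0 0 0 0 0 0 0 1 1 1 0 0 0 0 0 0 0 0 0 0 0 0 0 0]
 [0 0 0 0 0 0 0 0 0 0 0 0 0 0 0 0 0 0 0 0 0 0 0 0 0 0 0]
 [0 0 0 0 0 0 0 0 0 0 0 0 0 0 0 0 0 0 0 0 0 0 0 0 0 0 0]
 [0 0 0 0 0 0 0 0 0 0 0 0 0 0 0 0 0 0 0 0 0 0 0 0 0 0 0]
 [0 0 0 0 0 0 0 0 0 0 0 0 0 0 0 0 0 0 0 0 0 0 0 0 0 0 0]
 [0 0 0 0 0 0 0 0 0 0 0 0 0 0 0 0 0 0 0 0 0 0 0 0 0 0 0]
 [0 0 0 0 0 0 0 0 0 0 0 0 0 0 0 0 0 0 0 0 0 0 0 0 0 0 0]]
0.03 [array([252.24488065, 220.43628749])]
0.035 [array([252.21936037, 218.53094393])]
0.04 [array([252.19371438, 216.61621536])]
0.045 [array([252.16794177, 214.69203227])]
0.05 [array([252.14204157, 212.75832444])]
```

Request:
servo_tool:
  moves:
    - [[0.002, 0, -0.015, 0, 0, 0, 1], [0.002, 0, -0.03, 0, 0, 0, 1], [0.002, 0, -0.04, 0, 0, 0, 1], [0.002, 0, -0.04, 0, 0, 0, 1], [0.002, 0, -0.04, 0, 0, 0, 1]]

```text
time_s: 1.87
eef_pos: [0.4668, -0.0593, 0.0833]
ee_rot: [[0.895, 0.447, 0.0], [0.447, -0.895, -0.0], [0.0, 0.0, -1.0]]
ft_force: [0.8, 0.4, -0.4]
opening: 0.0006
gripper_force: 0.0
```

Request:
servo_tool:
  moves:
    - [[0, 0, -0.004, 0, 0, 0, 1], [0, 0, -0.008, 0, 0, 0, 1], [0, 0, -0.011, 0, 0, 0, 1], [0, 0, -0.013, 0, 0, 0, 1], [0, 0, -0.014, 0, 0, 0, 1]]

```text
time_s: 2.28
eef_pos: [0.467, -0.0584, 0.0689]
ee_rot: [[0.894, 0.448, 0.0], [0.448, -0.894, -0.0], [0.0, 0.0, -1.0]]
ft_force: [-1.5, -0.4, 4.2]
opening: 0.0007
gripper_force: 1.7
```

Request:
servo_tool:
  moves:
    - [[0, 0, -0.001, 0, 0, 0, 1], [0, 0, -0.001, 0, 0, 0, 1], [0, 0, -0.001, 0, 0, 0, 1], [0, 0, -0.001, 0, 0, 0, 1]]

```text
time_s: 2.62
eef_pos: [0.4669, -0.0583, 0.0679]
ee_rot: [[0.894, 0.448, 0.0], [0.448, -0.894, -0.0], [0.0, 0.0, -1.0]]
ft_force: [-2.4, -1.0, 3.8]
opening: 0.0005
gripper_force: 1.8
```

```bash
cat > look.py <<'E'
import sys
from h import *
n,x0,y0,x1,y1=sys.argv[1],*map(int,sys.argv[2:6])
s=optics.grab_frame("scene");cv2.imwrite("pics/full_%s.png"%n,s[:,:,::-1])
st=manip.state();print(st["time_s"],st["eef_pos"],st["ft_force"])
cv2.imwrite("pics/%s.png"%n,cv2.resize(s[y0:y1,x0:x1],None,fx=8,fy=8,interpolation=cv2.INTER_CUBIC)[:,:,::-1])
h=cv2.cvtColor(s,cv2.COLOR_RGB2HSV);m=(((h[...,0]<7)|(h[...,0]>173))&(h[...,1]>170)&(h[...,2]>110)).astype(np.uint8);m[:y0]=0;m[y1:]=0;m[:,:x0]=0;m[:,x1:]=0
k,l,q,c=cv2.connectedComponentsWithStats(m);i=1+np.argmax(q[1:,4]);ys,xs=np.nonzero(l==i)
print("red",[(int(x),round(float(ys[xs==x].mean()),2)) for x in sorted(set(xs))])
E
python3 look.py b1 110 165 180 225
```

```text
2.6667 [ 0.46691375 -0.05832675  0.06784325] [-1.06642602 -0.53079839  3.43318859]
red [(131, 202.5), (132, 202.5), (133, 201.5), (134, 201.5), (135, 200.5), (136, 200.5), (137, 200.0), (138, 199.5), (139, 199.5), (140, 198.5), (141, 198.5), (142, 197.5), (143, 197.5), (144, 196.5), (145, 196.5), (146, 196.0), (147, 195.5), (148, 195.5), (149, 194.5), (150, 194.5), (151, 193.5), (152, 193.5), (153, 193.0), (154, 192.5), (155, 192.0), (156, 191.5), (157, 191.5), (158, 190.5), (159, 190.5), (160, 190.0)]
```

View pics/b1.png

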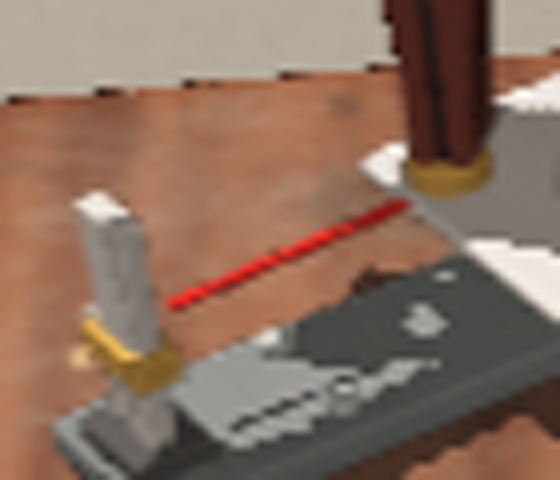

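Request:
servo_tool:
  moves:
    - [[0, 0, -0.001, 0, 0, 0, 1], [0, 0, -0.002, 0, 0, 0, 1], [0, 0, -0.003, 0, 0, 0, 1], [0, 0, -0.004, 0, 0, 0, 1]]

```text
time_s: 3.0
eef_pos: [0.4667, -0.0582, 0.0637]
ee_rot: [[0.894, 0.448, -0.001], [0.448, -0.894, 0.0], [-0.0, -0.0, -1.0]]
ft_force: [-4.4, 0.9, 6.2]
opening: 0.0005
gripper_force: 3.0
```

```bash
python3 look.py b2 110 165 180 225
```

```text
3.05 [ 0.46664466 -0.05825048  0.06352961] [-3.46982086  0.12403427  6.00192549]
red [(131, 205.0), (132, 205.5), (133, 204.5), (134, 204.5), (135, 203.5), (136, 203.5), (137, 202.5), (138, 202.5), (139, 201.5), (140, 201.5), (141, 200.5), (142, 200.5), (143, 199.5), (144, 199.5), (145, 199.0), (146, 198.5), (147, 198.0), (148, 197.5), (149, 197.0), (150, 196.5), (151, 196.0), (152, 195.5), (153, 195.0), (154, 194.5), (155, 194.0), (156, 193.5), (157, 193.5), (158, 192.5), (159, 192.5), (160, 192.0)]
```

View pics/b2.png

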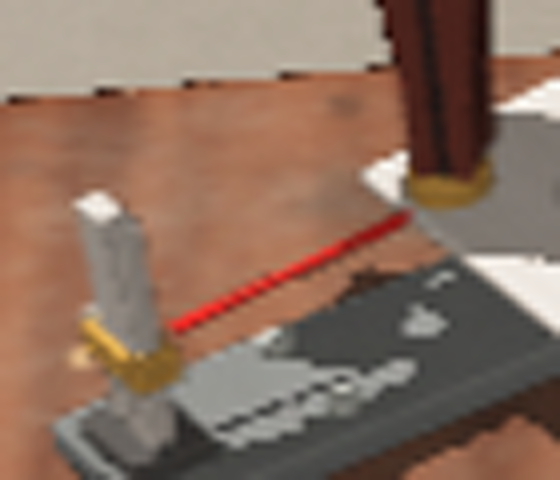

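Request:
servo_tool:
  moves:
    - [[0, 0, 0, 0, 0, 0, 1], [0, 0, 0, 0, 0, 0, 1], [0, 0, 0, 0, 0, 0, 1], [0, 0, 0, 0, 0, 0, 1], [0, 0, 0, 0, 0, 0, 1]]

```text
time_s: 3.47
eef_pos: [0.4667, -0.0582, 0.0637]
ee_rot: [[0.894, 0.448, -0.001], [0.448, -0.894, 0.0], [-0.0, -0.001, -1.0]]
ft_force: [-3.7, 1.2, 5.3]
opening: 0.0005
gripper_force: 2.7
```

Request:
servo_tool:
  moves:
    - [[0, 0, -0.0007, 0, 0, 0, 1], [0, 0, -0.0007, 0, 0, 0, 1], [0, 0, -0.0007, 0, 0, 0, 1], [0, 0, -0.0007, 0, 0, 0, 1], [0, 0, -0.0007, 0, 0, 0, 1]]

```text
time_s: 3.88
eef_pos: [0.4667, -0.0582, 0.0631]
ee_rot: [[0.894, 0.448, -0.001], [0.448, -0.894, 0.0], [-0.001, -0.001, -1.0]]
ft_force: [-4.3, 0.9, 5.3]
opening: 0.0002
gripper_force: 2.9
```

```bash
python3 look.py b3 110 165 180 225; python3 - <<'E'
from h import *
for f in("s1","full_b1","full_b2","full_b3"):
    s=cv2.imread(f"pics/{f}.png").astype(float); # sub-pixel pointer row by redness weights
    r=np.clip(s[...,2]-1.6*s[...,1]-40,0,None)
    print(f,[round(float((r[185:212,x]*np.arange(185,212)).sum()/r[185:212,x].sum()),2) for x in(132,135,138,141,144)])
E
```

```text
3.9333 [ 0.4666528  -0.05824787  0.06305149] [-4.03456438  1.31348256  6.70606538]
red [(131, 206.0), (132, 205.5), (133, 205.5), (134, 204.5), (135, 204.5), (136, 203.5), (137, 203.5), (138, 202.5), (139, 202.5), (140, 201.5), (141, 201.5), (142, 200.5), (143, 200.5), (144, 199.5), (145, 199.5), (146, 198.5), (147, 198.5), (148, 197.5), (149, 197.5), (150, 197.0), (151, 196.5), (152, 196.0), (153, 195.5), (154, 195.0), (155, 194.5), (156, 194.0), (157, 193.5), (158, 193.0), (159, 192.5), (160, 192.0)]
s1 [199.3, 198.21, 197.0, 195.69, 194.49]
full_b1 [202.22, 200.81, 199.44, 198.21, 196.84]
full_b2 [205.22, 203.62, 202.37, 200.78, 199.37]
full_b3 [205.58, 204.29, 202.71, 201.35, 199.77]
```

Request:
servo_tool:
  moves:
    - [[0, 0, -0.0006, 0, 0, 0, 1], [0, 0, -0.0006, 0, 0, 0, 1], [0, 0, -0.0006, 0, 0, 0, 1], [0, 0, -0.0006, 0, 0, 0, 1], [0, 0, -0.0006, 0, 0, 0, 1]]

```text
time_s: 4.35
eef_pos: [0.4666, -0.0582, 0.0625]
ee_rot: [[0.894, 0.448, -0.001], [0.448, -0.894, 0.0], [-0.001, -0.001, -1.0]]
ft_force: [-5.1, 0.8, 6.5]
opening: 0.0004
gripper_force: 3.0
```

Request:
servo_tool:
  moves:
    - [[0, 0, 0, 0, 0, 0, 1], [0, 0, 0, 0, 0, 0, 1], [0, 0, 0, 0, 0, 0, 1], [0, 0, 0, 0, 0, 0, 1], [0, 0, 0, 0, 0, 0, 1]]

```text
time_s: 4.77
eef_pos: [0.4666, -0.0583, 0.0625]
ee_rot: [[0.894, 0.448, -0.001], [0.448, -0.894, 0.0], [-0.001, -0.001, -1.0]]
ft_force: [-4.6, 0.8, 6.1]
opening: 0.0004
gripper_force: 3.0
```

```bash
python3 look.py b4 110 175 180 225
```

```text
4.8167 [ 0.46661417 -0.05823517  0.06249429] [-4.76490324  0.47125432  6.89089789]
red [(131, 206.0), (132, 206.5), (133, 205.5), (134, 205.5), (135, 204.5), (136, 204.5), (137, 203.5), (138, 203.5), (139, 202.5), (140, 202.5), (141, 201.5), (142, 201.5), (143, 200.5), (144, 200.5), (145, 199.5), (146, 199.5), (147, 198.5), (148, 198.5), (149, 197.5), (150, 197.5), (151, 196.5), (152, 196.5), (153, 195.5), (154, 195.5), (155, 194.5), (156, 194.5), (157, 193.5), (158, 193.5), (159, 192.5), (160, 192.5)]
```

View pics/b4.png

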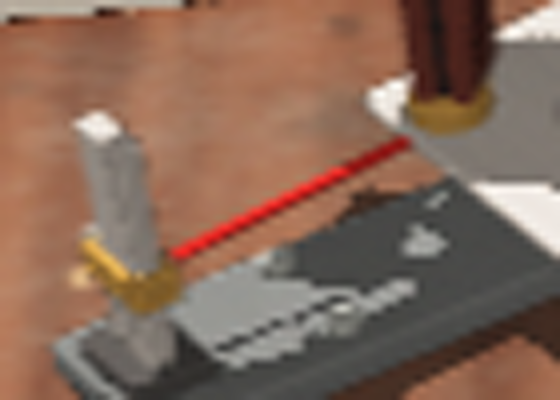

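Request:
servo_tool:
  moves:
    - [[0, 0, 0.005, 0, 0, 0, 1], [0, 0, 0.012, 0, 0, 0, 1], [0, 0, 0.025, 0, 0, 0, 1], [0, 0, 0.04, 0, 0, 0, 1], [0, 0, 0.05, 0, 0, 0, 1]]

```text
time_s: 5.23
eef_pos: [0.4675, -0.0584, 0.1144]
ee_rot: [[0.894, 0.448, 0.002], [0.448, -0.894, -0.0], [0.002, 0.001, -1.0]]
ft_force: [0.7, -1.1, 0.6]
opening: 0.0009
gripper_force: 0.0
```

Request:
servo_tool:
  moves:
    - [[0.01, -0.02, 0, 0, 0, 0, 1], [0.025, -0.045, 0, 0, 0, 0, 1], [0.042, -0.075, 0, 0, 0, 0, 1], [0.056, -0.1, 0, 0, 0, 0, 1], [0.0625, -0.109, 0, 0, 0, 0, 1]]

```text
time_s: 5.65
eef_pos: [0.5305, -0.1703, 0.1126]
ee_rot: [[0.895, 0.446, 0.001], [0.446, -0.895, -0.001], [0.0, 0.001, -1.0]]
ft_force: [-0.6, 0.1, 0.0]
opening: 0.0006
gripper_force: 0.0
```

Request:
servo_tool:
  moves:
    - [[0, 0, -0.008, 0, 0, 0, 1], [0, 0, -0.018, 0, 0, 0, 1], [0, 0, -0.028, 0, 0, 0, 1], [0, 0, -0.028, 0, 0, 0, 1], [0, 0, -0.028, 0, 0, 0, 1]]

```text
time_s: 6.07
eef_pos: [0.5284, -0.1659, 0.083]
ee_rot: [[0.893, 0.449, -0.002], [0.449, -0.893, 0.001], [-0.002, -0.002, -1.0]]
ft_force: [0.4, -0.3, 0.2]
opening: 0.0004
gripper_force: 0.0
```

```bash
python3 look.py l0 205 170 275 230; python3 - <<'E'
from h import *
s=optics.grab_frame("top");cv2.imwrite("pics/t2.png",cv2.resize(s[180:310,105:265],None,fx=4,fy=4)[:,:,::-1])
E
```

```text
6.1167 [ 0.52896801 -0.16627949  0.08395411] [-0.12080399 -0.53595176  0.5638246 ]
red [(228, 192.5), (229, 193.0), (230, 193.5), (231, 194.5), (232, 195.0), (233, 196.0), (234, 196.5), (235, 197.0), (236, 197.5), (237, 198.5), (238, 199.5), (239, 199.5), (240, 200.5), (241, 201.5), (242, 201.5), (243, 202.5), (244, 203.5), (245, 204.0), (246, 204.5)]
```

View pics/l0.png

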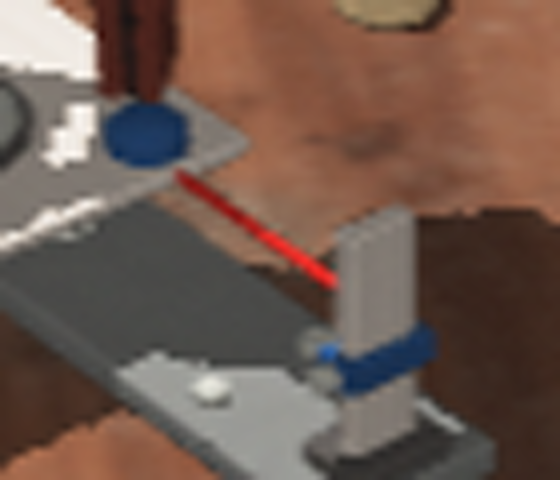

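Request:
servo_tool:
  moves:
    - [[0, -0.001, -0.004, 0, 0, 0, 1], [0, -0.001, -0.008, 0, 0, 0, 1], [0, -0.001, -0.012, 0, 0, 0, 1], [0, -0.001, -0.014, 0, 0, 0, 1], [0, -0.001, -0.015, 0, 0, 0, 1]]

```text
time_s: 6.58
eef_pos: [0.5295, -0.1687, 0.0694]
ee_rot: [[0.894, 0.448, 0.0], [0.448, -0.894, -0.001], [0.0, 0.001, -1.0]]
ft_force: [0.9, -0.4, 3.1]
opening: 0.0005
gripper_force: 1.5
```

Request:
servo_tool:
  moves:
    - [[0, 0, -0.001, 0, 0, 0, 1], [0, 0, -0.001, 0, 0, 0, 1]]

```text
time_s: 6.75
eef_pos: [0.5296, -0.1687, 0.0687]
ee_rot: [[0.894, 0.448, 0.0], [0.448, -0.894, -0.001], [0.0, 0.001, -1.0]]
ft_force: [-0.9, -1.2, 2.5]
opening: 0.0007
gripper_force: 1.5
```

Request:
servo_tool:
  moves:
    - [[0, 0, -0.001, 0, 0, 0, 1], [0, 0, -0.002, 0, 0, 0, 1], [0, 0, -0.003, 0, 0, 0, 1], [0, 0, -0.003, 0, 0, 0, 1], [0, 0, -0.003, 0, 0, 0, 1]]

```text
time_s: 7.17
eef_pos: [0.5295, -0.1688, 0.0656]
ee_rot: [[0.894, 0.448, 0.0], [0.448, -0.894, -0.001], [-0.0, 0.001, -1.0]]
ft_force: [-1.9, -3.7, 4.8]
opening: 0.0005
gripper_force: 2.4
```

```bash
python3 look.py l1 205 170 275 230;python3 - <<'E'
from h import *
for f in("full_l0","full_l1"):
    s=cv2.imread(f"pics/{f}.png").astype(float)
    r=np.clip(s[...,2]-1.6*s[...,1]-40,0,None)
    print(f,[round(float((r[185:215,x]*np.arange(185,215)).sum()/r[185:215,x].sum()),2) for x in(232,235,238,241,244,246)])
E
```

```text
7.2167 [ 0.52954634 -0.16876742  0.06558993] [-0.91616018 -4.74280806  4.95922119]
red [(227, 194.0), (228, 195.0), (229, 195.5), (230, 196.5), (231, 197.5), (232, 198.0), (233, 198.5), (234, 199.5), (235, 200.5), (236, 201.0), (237, 201.5), (238, 202.5), (239, 203.5), (240, 204.0), (241, 205.0), (242, 205.5), (243, 206.5), (244, 207.0), (245, 208.0), (246, 208.5)]
full_l0 [195.0, 197.0, 199.29, 201.32, 203.4, 204.44]
full_l1 [198.0, 200.22, 202.49, 204.76, 207.26, 208.49]
```

View pics/l1.png

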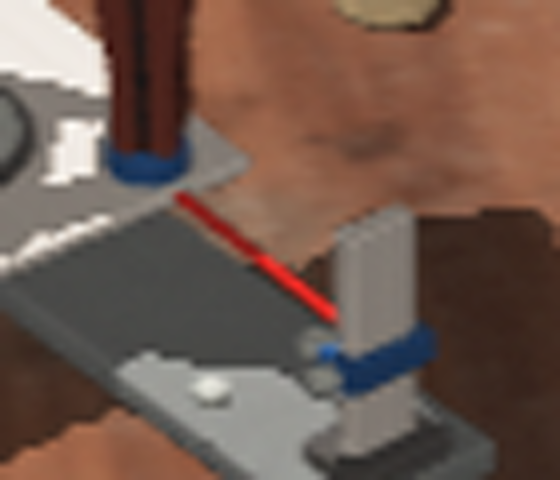

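Request:
servo_tool:
  moves:
    - [[0, 0, 0, 0, 0, 0, 1], [0, 0, 0, 0, 0, 0, 1], [0, 0, 0, 0, 0, 0, 1], [0, 0, 0, 0, 0, 0, 1], [0, 0, 0, 0, 0, 0, 1]]

```text
time_s: 7.63
eef_pos: [0.5295, -0.1685, 0.0655]
ee_rot: [[0.894, 0.448, 0.0], [0.448, -0.894, -0.0], [0.0, 0.001, -1.0]]
ft_force: [-1.3, -4.2, 4.9]
opening: 0.0004
gripper_force: 2.6
```

Request:
servo_tool:
  moves:
    - [[0, 0, -0.0006, 0, 0, 0, 1], [0, 0, -0.0006, 0, 0, 0, 1], [0, 0, -0.0006, 0, 0, 0, 1], [0, 0, -0.0006, 0, 0, 0, 1], [0, 0, -0.0006, 0, 0, 0, 1]]

```text
time_s: 8.05
eef_pos: [0.5295, -0.1686, 0.0649]
ee_rot: [[0.894, 0.448, 0.0], [0.448, -0.894, -0.0], [0.0, 0.001, -1.0]]
ft_force: [-0.5, -3.8, 5.2]
opening: 0.0005
gripper_force: 2.6
```

Request:
servo_tool:
  moves:
    - [[0, 0, -0.0004, 0, 0, 0, 1], [0, 0, -0.0004, 0, 0, 0, 1], [0, 0, -0.0004, 0, 0, 0, 1], [0, 0, -0.0004, 0, 0, 0, 1], [0, 0, -0.0004, 0, 0, 0, 1]]

```text
time_s: 8.47
eef_pos: [0.5295, -0.1686, 0.0645]
ee_rot: [[0.894, 0.448, 0.0], [0.448, -0.894, -0.0], [0.0, 0.001, -1.0]]
ft_force: [-0.9, -4.1, 5.3]
opening: 0.0003
gripper_force: 2.7
```

Request:
servo_tool:
  moves:
    - [[0, 0, 0, 0, 0, 0, 1], [0, 0, 0, 0, 0, 0, 1], [0, 0, 0, 0, 0, 0, 1]]

```text
time_s: 8.72
eef_pos: [0.5295, -0.1686, 0.0645]
ee_rot: [[0.894, 0.448, 0.0], [0.448, -0.894, -0.0], [0.0, 0.001, -1.0]]
ft_force: [-0.8, -3.9, 4.7]
opening: 0.0007
gripper_force: 2.7
```

Request:
servo_tool:
  moves:
    - [[0, 0, 0.005, 0, 0, 0, 1], [0, 0, 0.012, 0, 0, 0, 1], [0, 0, 0.03, 0, 0, 0, 1], [0, 0, 0.06, 0, 0, 0, 1], [0, 0, 0.08, 0, 0, 0, 1]]

```text
time_s: 9.13
eef_pos: [0.5293, -0.1672, 0.1457]
ee_rot: [[0.893, 0.449, -0.0], [0.449, -0.893, 0.002], [0.001, -0.002, -1.0]]
ft_force: [-0.6, -0.0, 1.4]
opening: 0.0004
gripper_force: 0.0
```

Request:
servo_tool:
  moves:
    - [[0, 0, 0, 0, 0, 0, 1], [0, 0, 0, 0, 0, 0, 1], [0, 0, 0, 0, 0, 0, 1], [0, 0, 0, 0, 0, 0, 1], [0, 0, 0, 0, 0, 0, 1]]

```text
time_s: 9.55
eef_pos: [0.5287, -0.1679, 0.1424]
ee_rot: [[0.894, 0.448, -0.003], [0.448, -0.894, 0.001], [-0.002, -0.003, -1.0]]
ft_force: [0.2, 1.2, 0.2]
opening: 0.0007
gripper_force: 0.0
```

```bash
python3 look.py e 110 150 275 225; python3 look.py e2 205 170 275 230|tail -1|tail -c 60
```

```text
9.6 [ 0.52882586 -0.16796567  0.14265696] [-0.452106    0.12097173 -0.00079315]
red [(130, 200.0), (131, 199.5), (132, 199.5), (133, 199.0), (134, 198.5), (135, 198.5), (136, 197.5), (137, 197.5), (138, 197.0), (139, 196.5), (140, 196.5), (141, 195.5), (142, 195.5), (143, 195.0), (144, 194.5), (145, 194.5), (146, 193.5), (147, 193.5), (148, 193.0), (149, 192.5), (150, 192.5), (151, 191.5), (152, 191.5), (153, 191.0), (154, 190.5), (155, 190.5), (156, 189.5), (157, 189.5), (158, 189.0), (159, 188.5)]
5), (243, 202.5), (244, 203.5), (245, 204.0), (246, 204.0)]
```

Both pointers are back at their rest rows and the tool is clear of the mount.

```bash
python3 -c "
from cell import sign_off
print(sign_off())"
```

```text
the job is handed in; nothing more can be done
None
```

I pressed the brass button and then the blue one, holding each for over half a second with its pointer at its band as best the camera showed (estimates agreed to a few mm of the ±5 mm allowed). Both pointers sprang back to rest, the tool was clear, and the job is handed in; no verdict came back.

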